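Unhook the carrying hook from a loaded slide rack and put both away

ROBOT

A 7-joint arm with a two-finger parallel gripper is mounted at the origin on the work surface. World frame = base frame: x ahead of the robot, y to its left, z up, the work surface at z = 0. Lengths are in m, angles in rad, forces in N, time in s.
With the tool pointing down it reaches from about 0.425 to 0.95 m from the base axis. Payload 4.7 kg.
Tool frame: the origin (TCP) lies on the centre line of the jaws, within the pads' length; the fingertips stand robot.nose_length ahead of it and the grasp point (between the pads) lies 8 mm behind it (robot.nose_length is the distance from the TCP to the fingertips, in m); z points along the fingers, x is the direction in which the jaws open and shut, and the axes are right-handed (so a half turn about z gives the same grasp; the last joint's range is limited). The gripper opens to 85 mm and grips with 20 to 120 N. Pads are 22 mm wide; open, the fingers measure 114 mm over their backs; the gripper's body (76 mm by 85 mm) begins 54 mm behind the grasp point. The pads swing forward as they close: fully open they stand 13 mm farther back than shut.
Start: joints at [-1.188, 0.469, -0.049, 1.532, 0.024, 1.141, -0.082], TCP at [0.27, 0.619, 0.242] pointing down, gripper open.
Joint ranges: [-2.59, 2.59], [-0.33, 1.99], [-1.39, 1.29], [0.1, 2.45], [-1.04, 4.18], [0.21, 1.99], [-2.66, 2.66]. Speed limits (rad/s): [2.57, 2.57, 3.14, 3.14, 3.14, 3.14, 3.14].

INTERFACE

Orientations are given as [roll, pitch, yaw] about the fixed x, y, z axes, in that order (R = Rz(yaw) Ry(pitch) Rx(roll)).
In Python, from plant import robot gives the robot as it stands. Calls block until the motion is done:
- robot.goto(position, orientation): joint-space move of the TCP to a pose.
- robot.move_straight(position, vel=0.15, attitude=None, contact_N=None): straight line of the TCP; attitude=None keeps the orientation; vel is the mean speed in m/s. With contact_N (N) it stops when the force on the tool has changed by that much, and returns True; else False.
- robot.move_joints(angles): joint-space move.
- robot.grip(opening, strength=None): opening from 0.0 (shut) to 1.0 (fully open); strength is the grip in N (None keeps the last); returns when the fingers have stopped.
- robot.sleep(seconds).
- robot.inverse_kinematics(position, orientation): joint angles nearest the present ones, or None.
- robot.sense(): the state.
- robot.grab_frame(name): name is "side" or "top"; returns a dict with "image" (384x512x3 uint8, red, green, blue), "range_z" (384x512 float32, m along the optical axis (not along the pixel's ray), 0 where there is no reading), "fx", "fy", "cx", "cy" (pixels), "dist_coeffs" ([k1, k2, p1, p2, k3] as OpenCV has them; the pictures are not rectified), "R" (3x3) and "t" (3): a world point X has camera coordinates R X + t. Camera axes: x right, y down, z forward; pixel columns grow to the right and rows downward; lengths in m; the calibration is good to about 2 mm. A picture is of the moment at which its call begins.
A pose or a line that the arm cannot do raises robot.IKError and nothing moves.
- robot.close_job(): hands the job in, once; it reports no verdict.
The state is a dict: "t": time; "joint_pos": joint angles; "joint_velocities": joint speeds; "effort": joint torques, N m; "tcp_pos": TCP position; "tcp_rot": TCP orientation; "wrist_force": force on the tool from outside, world axes, zero at the start; "torque": the same for the moment, N m; "opening": opening from 0.0 (shut) to 1.0 (fully open).
Only numpy, scipy, OpenCV 4.12 (cv2) and the standard library are available. Lean on these libraries where they do the work, as an engineer would, in place of code of your own. Each camera call takes 0.05 s, during which the arm holds its last target.

TASK

The carrying hook is caught in the slotted bridge of the loaded slide rack: raise it a little, give it a quarter turn so that its two-armed foot lines up with the slot, draw it out and set it down in the white open bin. Then slide the rack along the bench into the grey U-shaped dock, long side in line with the dock's side walls and fully home against the back stop. The rack holds glass slides, so it must stay standing on the bench the whole time (do not pick it up), and the slide box and the two bottles are to be left alone.

Things in the scene. Friction and masses are not known exactly. Their poses are not given: they have to be found in the camera images.
- rack: Loose stainless slide staining rack, 134 (x) x 84 (y) mm, 0.5 to 0.9 kg, standing on the bench; origin at the centre of its underside, z up. Base plate 4 thick, end plates 32 high at x = +-67, glass slides from |x| = 34 to 60 up to 30 high, a slotted bridge over the middle. The same turned half round. It slides with a few N if not pressed down (pressing makes it drag).
- rack_slot (a point): Centre of the bridge's through slot, at its top face, 57 mm above the bench; axes as the rack's. Slot 24 wide (x), 54 long (y). Bridge 48 (x) x 84 (y), 5 thick (underside 52 up), on 3-thick legs at y = +-40. With the hook out the bridge can be gripped from above across its 48 mm in x, fingertips more than 34 mm above the bench to clear the slides and end plates.
- rack_ribs (a point): Point on the rack's axis, 13 mm above the bench, level with the tops of two ribs on its base plate. The ribs run along the rack's x, 20 apart, 9 high, and keep the hook's foot from turning while it is down between them.
- hook: Loose stainless carrying hook, about 120 g, standing with its foot on the rack's base plate (4 mm above the bench), arms along the rack's x, across the slot. Origin at the centre of the foot's underside, z up the shank, x along the foot's arms and in the crook's plane. Round 8 mm shank on the axis, finger plate, then an open crook of 7 mm rod from x = -4 to +28, top at 120.
- hook_plate (a point): Centre of the hook's flat finger plate, on the shank's axis 84 mm above the foot's underside; 26 wide (hook x), 8 thick (hook y), 26 high: grip it from above across the 8 mm. Axes as the hook's.
- hook_foot (a point): On the hook's axis, 14 mm above the foot's underside, level with the upturned ends of the foot. Foot 44 (x) x 16 (y), 6 thick. It can turn about z, either way, once raised more than 9 mm; raised 34 mm it meets the bridge and takes the rack along. Turned a quarter, at the slot's centre, it passes up through the slot; 60 mm above its start it is clear.
- bin: Fixed white open bin on the bench, 130 (x) x 120 (y) x 50 high, walls and floor 5 thick; origin at the centre of its underside. The hook may stand, lean or lie in it, with its foot inside.
- dock: Fixed grey U-shaped dock on the bench, without a floor: walls 12 thick, 28 high. Origin on the bench at the place of the rack's centre when it is fully home; x points to the back stop, whose inner face is at x = +67. Side walls from x = -15 to +67, inner faces at y = +-50 (8 mm room each side of the rack). Open towards -x (towards the robot): the rack enters along +x, its x in line with the dock's (either way round).
- slidebox: Bystander: loose small white box with brown lid, 42 x 87 x 32 high; origin under its centre.
- dropper: Bystander: loose small clear bottle, 30 diameter, 62 high; origin under its centre.
- reagent: Bystander: loose white bottle, 68 diameter, 150 high; origin under its centre.

How it is judged:
On the way, in this order (a step that is already met when the one before it is completed fails the run):
1. the hook is out of the rack: its foot is above the bridge, the rack still standing (z of hook in the frame of rack above 0.058 m and height (world z) of rack below 0.01 m), for 0.1 s.
2. the hook's foot is inside the bin (x of hook in the frame of bin between -0.062 and 0.062 m and y of hook in the frame of bin between -0.057 and 0.057 m and z of hook in the frame of bin between 0 and 0.035 m), for 0.2 s.
3. the rack is fully home in the dock (x of rack in the frame of dock between -0.012 and 0.012 m and y of rack in the frame of dock between -0.014 and 0.014 m and angle between the x axis of rack and the x axis of dock, either way round below 0.15 rad and height (world z) of rack below 0.006 m and angle between rack's own z axis and vertical below 0.05 rad), for 0.2 s.
At the end, for the whole second after the job is handed in: The rack stands on the bench in the dock, its centre within 12 mm of home lengthwise and 14 mm sideways, in line within 0.15 rad; the hook's foot is inside the bin (origin less than 35 mm above the bin's underside); both are at rest (all of step 2 and all of step 3 and linear speed of hook below 0.03 m/s and linear speed of rack below 0.02 m/s); the robot touches nothing.
It fails at once if the rack is raised more than 15 mm or tipped more than 0.2 rad (height (world z) of rack above 0.015 m or angle between rack's own z axis and vertical above 0.2 rad).
It fails at once if the slide box or a bottle is moved by more than 25 mm or tipped over (distance of any of slidebox, dropper, reagent from where it was at the start of the episode above 0.025 m or angle between any of slidebox, dropper, reagent's own z axis and vertical above 0.5 rad).
It also fails if it takes over 61 s, if anything falls off the work surface, if the arm or the gripper's body presses on something with over 40 N, if the wrist force passes 120 N, or if a joint passes its speed limit or range.

## Working session

There is one attempt and no reset: what is moved stays moved. The work goes in short steps, each a Python script; the robot and the scene stay as the last script left them, time stands still between calls to the robot, and variables do not carry over. Pictures are saved under pics/ and viewed, and the job is handed in when it is done.

```bash
ls; mkdir -p pics
python3 - <<'E'
from plant import robot
import cv2, numpy as np, pickle
print(robot.sense(), robot.nose_length)
for n in ("side","top"):
    f=robot.grab_frame(n); pickle.dump(f,open(f'pics/{n}0.pkl','wb'))
    cv2.imwrite(f'pics/{n}0.png',cv2.cvtColor(f['image'],cv2.COLOR_RGB2BGR))
    print(n,f['fx'],f['fy'],f['cx'],f['cy'],f['dist_coeffs'],f['R'],f['t'])
E
```

```text
pics
{'t': 0.0, 'joint_pos': array([-1.18792604,  0.46949909, -0.04861865,  1.53369669,  0.02408971,
        1.14097772, -0.08229518]), 'joint_velocities': array([ 1.40168867e-04, -1.03396666e-03,  9.51681230e-05,  1.47234164e-04,
        1.25162056e-03,  1.07958929e-03, -3.03722487e-04]), 'effort': array([-2.66677180e-04, -5.10305822e+01, -4.64836461e-02, -2.37719125e+01,
        1.07579073e-02,  7.65461853e-03, -9.48175085e-06]), 'tcp_pos': array([0.26990649, 0.61807809, 0.24122143]), 'tcp_rot': array([3.14154047e+00, 1.99497196e-03, 1.15907935e+00]), 'wrist_force': array([-0.11175044, -0.95080692,  0.16241057]), 'torque': array([0.0037658 , 0.05574361, 0.01164972]), 'opening': 1.0021517378967104} 0.011
side 385.54137292521943 385.54137292521943 252.89423086274624 189.27370768735773 [-0.00743832  0.          0.          0.          0.        ] [[ 0.98624005 -0.1640946  -0.02008797]
 [-0.1121644  -0.57491168 -0.81049103]
 [ 0.12144839  0.80159187 -0.5854065 ]] [-0.59672242  0.08490146  0.92046684]
top 452.6313111534124 452.6313111534124 260.68747123181464 189.38199320915797 [-0.13647671  0.          0.          0.          0.        ] [[ 0.00782226 -0.99984713  0.01563774]
 [-0.98889681 -0.01005545 -0.14826321]
 [ 0.14839779 -0.01430435 -0.98882429]] [-0.10348721  0.6027155   1.34489911]
```

View pics/side0.png

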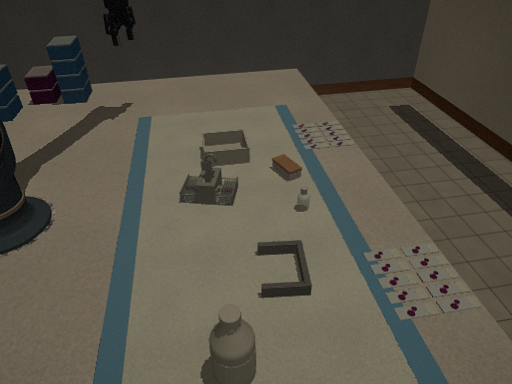

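View pics/top0.png

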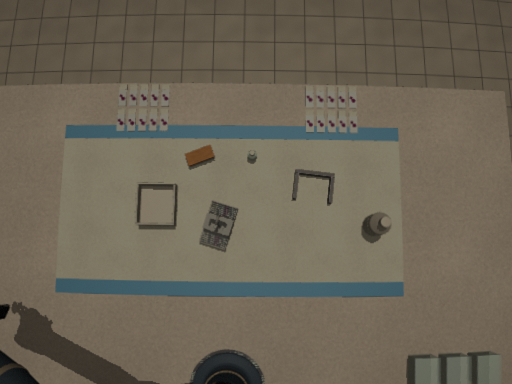

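The overview shows the bin, rack, hook, dock, and bystanders. Next I'll enlarge these areas and build a projection helper.

```bash
cat > h.py <<'E'
import numpy as np, cv2, pickle
def K(f): return np.array([[f['fx'],0,f['cx']],[0,f['fy'],f['cy']],[0,0,1.]])
def on_plane(f,px,z):
    n=cv2.undistortPoints(np.array(px,float).reshape(-1,1,2),K(f),np.array(f['dist_coeffs'])).reshape(-1,2)
    d=np.c_[n,np.ones(len(n))]@f['R']; c=-f['R'].T@f['t']
    return c+d*((z-c[2])/d[:,2])[:,None]
def cloud(f):
    h,w=f['range_z'].shape
    u,v=np.meshgrid(np.arange(w),np.arange(h))
    n=cv2.undistortPoints(np.stack([u,v],-1).reshape(-1,1,2).astype(float),K(f),np.array(f['dist_coeffs'])).reshape(h,w,2)
    z=f['range_z']
    P=np.dstack([n*z[...,None],z])
    return (P-f['t'])@f['R']
def proj(f,X):
    return cv2.projectPoints(np.array(X,float).reshape(-1,1,3),cv2.Rodrigues(f['R'])[0],f['t'],K(f),np.array(f['dist_coeffs']))[0].reshape(-1,2)
def crop(f,x0,y0,x1,y1,s,name,gain=1.6,grid=10,pts=None):
    im=cv2.cvtColor(f['image'],cv2.COLOR_RGB2BGR)[y0:y1,x0:x1]
    im=cv2.resize(np.clip(im*gain,0,255).astype(np.uint8),None,fx=s,fy=s,interpolation=cv2.INTER_CUBIC)
    for x in range(-(-x0//grid)*grid,x1,grid):
        cv2.putText(im,str(x),((x-x0)*s,10),0,.35,(0,255,255),1); cv2.line(im,((x-x0)*s+s//2,12),((x-x0)*s+s//2,18),(0,255,255),1)
    for y in range(-(-y0//grid)*grid,y1,grid):
        cv2.putText(im,str(y),(0,(y-y0)*s+s//2+4),0,.35,(0,255,255),1)
    if pts is not None:
        for p in pts: cv2.circle(im,tuple(int(round(v)) for v in ((p-[x0,y0]+.5)*s)),2,(0,0,255),-1)
    cv2.imwrite('pics/'+name,im)
def ld(n): return pickle.load(open(f'pics/{n}.pkl','rb'))
E
python3 - <<'E'
from h import *
t=ld('top0');s=ld('side0')
crop(t,130,140,250,260,6,'c1.png'.replace('c1','t_rackbin')) if False else crop(t,190,190,250,260,8,'t_rack.png')
crop(t,130,175,185,235,8,'t_bin.png')
crop(t,280,160,345,215,9,'t_dock.png')
crop(s,170,120,260,215,6,'s_rack.png')
for n,f in(('t',t),('s',s)):
    C=cloud(f); print(n,(f['range_z']>0).mean(), C[300,250] if n=='t' else C[250,200])
C=cloud(t)
for m,(lo,hi) in {'h>.1':(.1,.14),'bridge':(.05,.062)}.items():
    sub=C[190:260,190:250].reshape(-1,3); q=sub[(sub[:,2]>lo)&(sub[:,2]<hi)]; print(m,len(q),q.mean(0),q.min(0),q.max(0))
E
```

```text
t 0.9960174560546875 [ 0.26508324 -0.06845087  0.00129601]
s 0.9961700439453125 [ 0.45974403 -0.1712909  -0.0005303 ]
h>.1 36 [0.49970275 0.03068635 0.11487281] [0.48024943 0.02304184 0.10005012] [0.51776912 0.03794872 0.12799287]
bridge 274 [0.4941818  0.0316858  0.05685385] [ 0.46217784 -0.01215286  0.05124598] [0.52804046 0.07830343 0.06182897]
```

View pics/t_rack.png

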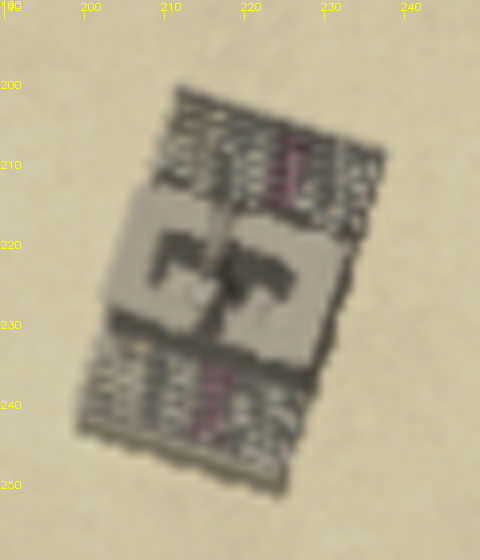

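View pics/t_bin.png

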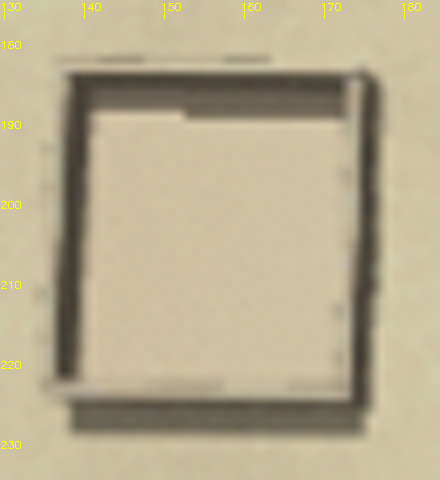

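View pics/t_dock.png

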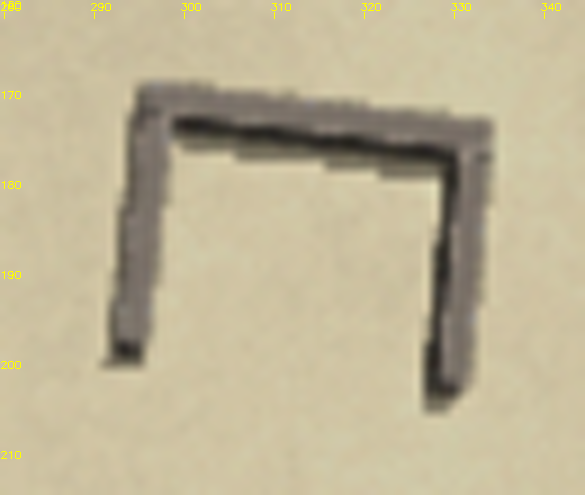

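View pics/s_rack.png

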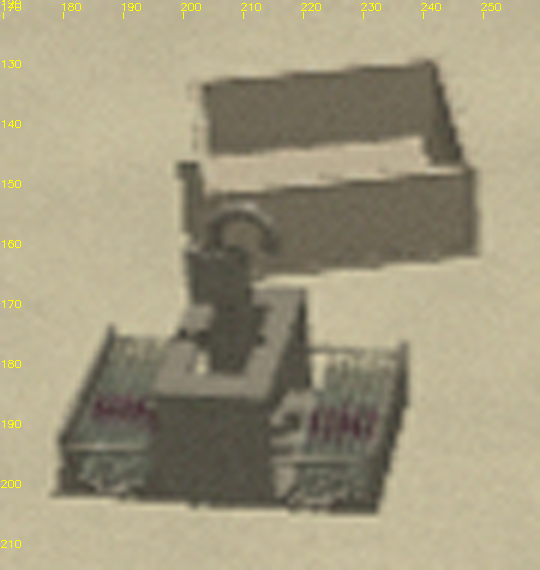

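```bash
cat > fit.py <<'E'
from h import *
from scipy.optimize import least_squares
def c2p(l,x0,y0,s): return (np.array(l,float)+.5)/s-.5+[x0,y0]
def fit(fs,obs,model,p0):
    def X(p):
        c,s_=np.cos(p[2]),np.sin(p[2]); m=np.array(model,float)
        return np.c_[p[0]+c*m[:,0]-s_*m[:,1],p[1]+s_*m[:,0]+c*m[:,1],m[:,2]]
    r=least_squares(lambda p:np.concatenate([proj(f,X(p)[ix])-o for f,o,ix in zip(fs,obs[0],obs[1])]).ravel(),p0,loss='soft_l1')
    return r.x,r.fun.reshape(-1,2)
E
python3 - <<'E'
from fit import *
t=ld('top0');s=ld('side0')
rt=c2p([(135,187),(352,240),(313,365),(103,305),(178,90),(383,153),(285,492),(80,430)],190,190,8)
print(on_plane(t,rt[:4],.057).round(4),on_plane(t,rt[4:],.032).round(4))
m=[(24,42,57),(24,-42,57),(-24,-42,57),(-24,42,57),(67,42,32),(67,-42,32),(-67,-42,32),(-67,42,32)]
m=np.array(m)/1000.
p,r=fit([t],([rt],[range(8)]),m,[.495,.03,-.25]);print('rack top',p,r.round(1).tolist())
# side: bridge top corners
rs=c2p([(270,288),(305,290),(270,398),(155,390)],170,120,6)
print(proj(s,on_plane(t,rt[:4],.057)).round(1), rs)
# bin rim outer, z=.05
bt=c2p([(65,72),(378,75),(368,408),(55,395)],130,175,8)
print('bin',on_plane(t,bt,.05).round(4))
dt=c2p([(138,82),(492,122),(470,385),(110,345),(172,118),(458,150)],280,160,9)
print('dock',on_plane(t,dt,.028).round(4))
md=np.array([(79,62,28),(79,-62,28),(-15,-62,28),(-15,62,28),(67,50,28),(67,-50,28)])/1000.
p,r=fit([t],([dt],[range(6)]),md,[.55,-.2,0]);print('dock',p,r.round(1).tolist())
mb=np.array([(65,60,50),(65,-60,50),(-65,-60,50),(-65,60,50)])/1000.
p,r=fit([t],([bt],[range(4)]),mb,[.55,.17,0]);print('bin',p,r.round(1).tolist())
for n,f in (('t',t),('s',s)):
    C=cloud(f).reshape(-1,3)
    def rect(lo,hi,box):
        q=C[(C[:,2]>lo)&(C[:,2]<hi)&(C[:,0]>box[0])&(C[:,0]<box[1])&(C[:,1]>box[2])&(C[:,1]<box[3])]
        return len(q),cv2.minAreaRect((q[:,:2]*1000).astype(np.float32)),np.median(q,0).round(4)
    print(n,'bridge',rect(.053,.061,(.42,.58,-.05,.12)))
    print(n,'rack',rect(.018,.061,(.4,.6,-.05,.11)))
    print(n,'hook',rect(.085,.128,(.42,.58,-.05,.12)))
    print(n,'plate',rect(.075,.1,(.42,.58,-.05,.12)))
    print(n,'bin',rect(.042,.055,(.4,.65,.1,.3)))
    print(n,'dock',rect(.02,.034,(.48,.68,-.3,-.1)))
E
```

```text
[[ 0.5282  0.0656  0.057 ]
 [ 0.509  -0.0168  0.057 ]
 [ 0.4618 -0.0028  0.057 ]
 [ 0.4835  0.0767  0.057 ]] [[ 0.5684  0.0526  0.032 ]
 [ 0.5448 -0.0271  0.032 ]
 [ 0.4145  0.0084  0.032 ]
 [ 0.4372  0.0872  0.032 ]]
rack top [ 0.49345446  0.03049507 -0.26482352] [[0.3, 0.2], [-0.2, 1.1], [0.3, 0.8], [-0.2, 0.7], [-0.3, -0.2], [0.2, -0.8], [0.3, -1.1], [-0.4, -0.9]]
[[219.2 166.9]
 [214.5 185.7]
 [194.7 184.6]
 [201.7 166.5]] [[214.58333333 167.58333333]
 [220.41666667 167.91666667]
 [214.58333333 185.91666667]
 [195.41666667 184.58333333]]
bin [[0.6173 0.2819 0.05  ]
 [0.6173 0.16   0.05  ]
 [0.4893 0.1595 0.05  ]
 [0.4926 0.2801 0.05  ]]
dock [[ 0.6732 -0.2052  0.028 ]
 [ 0.6604 -0.3295  0.028 ]
 [ 0.5677 -0.3203  0.028 ]
 [ 0.5805 -0.1952  0.028 ]
 [ 0.6605 -0.2171  0.028 ]
 [ 0.6504 -0.3173  0.028 ]]
dock [ 0.58869156 -0.2595607  -0.10403759] [[0.3, -0.2], [-0.0, -0.1], [-0.2, 0.1], [0.4, 0.1], [-0.1, -0.0], [-0.3, 0.1]]
bin [0.55388127 0.22030581 0.00147499] [[0.5, -0.5], [-0.1, -0.5], [-0.2, 0.1], [-0.1, 1.2]]
t bridge (250, ((495.3097839355469, 32.34607696533203), (84.4138565
[... 1021 characters left out ...]
146484375), (88.38085174560547, 135.2891845703125), 72.95732116699219), array([0.4912, 0.0168, 0.0297]))
s hook (126, ((499.5011291503906, 25.536096572875977), (11.946057319641113, 40.566524505615234), 80.73004150390625), array([0.4972, 0.0265, 0.1005]))
s plate (98, ((492.6222229003906, 26.65886116027832), (11.946057319641113, 26.626602172851562), 80.73004150390625), array([0.4934, 0.0271, 0.088 ]))
s bin (291, ((556.4497680664062, 222.22216796875), (130.229736328125, 123.22733306884766), 0.3096311688423157), array([0.5591, 0.2002, 0.0471]))
s dock (456, ((622.1278686523438, -249.15750122070312), (93.11571502685547, 94.91880798339844), 82.66703033447266), array([ 0.653 , -0.2168,  0.0271]))
```

```bash
python3 - <<'E'
from h import *
t=ld('top0');s=ld('side0')
for n,f in (('t',t),('s',s)):
    C=cloud(f).reshape(-1,3)
    def rect(nm,lo,hi,box):
        q=C[(C[:,2]>lo)&(C[:,2]<hi)&(C[:,0]>box[0])&(C[:,0]<box[1])&(C[:,1]>box[2])&(C[:,1]<box[3])]
        r=cv2.minAreaRect((q[:,:2]*1000).astype(np.float32)); print(n,nm,len(q),np.round(r[0],1),np.round(r[1],1),round(r[2],1))
    rect('dock',.022,.034,(.5,.7,-.36,-.15))
    rect('reagent',.05,.16,(.4,.65,-.5,-.33))
    rect('dropper',.03,.07,(.6,.75,-.12,.0))
    rect('box',.02,.04,(.6,.75,0,.15))
E
python3 - <<'E'
from plant import robot
import numpy as np
P=np.pi
for pos,yaw in [((.492,.0295,.080),1.28),((.492,.0295,.080),-1.86),((.492,.0295,.1),1.28+P/2),((.554,.221,.08),1.28+P/2),((.554,.221,.15),1.28-P/2),((.554,.221,.08),-1.86+P/2),((.495,.03,.05),-.29),((.48,-.25,.05),-.1),((.589,-.26,.05),-.1)]:
    q=robot.inverse_kinematics(pos,(P,0,yaw)); print(pos,yaw,None if q is None else np.round(q,2))
E
```

```text
t dock 364 [ 620.9 -263.1] [125.1  94.4] 83.6
t reagent 467 [ 497.9 -451.9] [69.  62.2] 89.6
t dropper 72 [714.9 -68.9] [26.8 27.1] 48.6
t box 365 [714.  97.] [43.8 86.7] 20.6
s dock 817 [ 620.5 -265.3] [127.2  93.7] 83.8
s reagent 2486 [ 498.7 -461.5] [58.  67.9] 89.6
s dropper 137 [714.1 -75.3] [23.3 26.8] 73.2
s box 329 [713.6  93. ] [43.1 89.1] 21.1
(0.492, 0.0295, 0.08) 1.28 [-0.31  0.4   0.21  2.12 -0.13  0.64  1.27]
(0.492, 0.0295, 0.08) -1.86 [-0.71  0.48  0.72  2.14 -0.49  0.69 -1.51]
(0.492, 0.0295, 0.1) 2.850796326794897 [ 0.73  0.67 -1.18  2.05  0.78  0.96  1.98]
(0.554, 0.221, 0.08) 2.850796326794897 [-0.25  0.54 -0.26  1.86  0.19  0.77  2.23]
(0.554, 0.221, 0.15) -0.29079632679489653 [-0.75  0.45  0.4   1.84 -0.22  0.89 -0.54]
(0.554, 0.221, 0.08) -0.28920367320510354 [-0.72  0.55  0.37  1.89 -0.28  0.76 -0.49]
(0.495, 0.03, 0.05) -0.29 [-0.46  0.47  0.4   2.14 -0.32  0.59 -0.12]
(0.48, -0.25, 0.05) -0.1 [-0.31  0.74  1.    2.05 -0.87  0.85  1.11]
(0.589, -0.26, 0.05) -0.1 [-0.17  0.76  0.77  1.8  -0.68  0.87  0.83]
```

Both cameras agree to within about 3 mm:

| Item | x | y | yaw |
|---|---|---|---|
| Rack | 0.495 | 0.0305 | −0.29 |
| Hook plate | about 0.492 | 0.030 | −0.29 |
| Bin | 0.555 | 0.221 | – |
| Dock | 0.589 | −0.260 | −0.107 |

Next I'll grasp the hook.

```bash
cat > r.py <<'E'
from plant import robot
import numpy as np, cv2, pickle
from h import *
P=np.pi
def st(m=''):
    s=robot.sense(); print(m,'t',round(s['t'],2),'p',s['tcp_pos'].round(4),'rot',s['tcp_rot'].round(3),'F',s['wrist_force'].round(2),'T',s['torque'].round(2),'op',round(s['opening'],3),'q7',round(s['joint_pos'][6],2)); return s
def snap(n,name):
    f=robot.grab_frame(n); pickle.dump(f,open(f'pics/{name}.pkl','wb')); return f
E
python3 - <<'E'
from r import *
robot.goto((.4925,.030,.20),(P,0,1.28)); st()
f=snap('side','s1'); crop(f,150,60,270,215,4,'s1.png')
robot.move_straight((.4925,.030,.080),vel=.1,contact_N=6); st('down')
robot.grip(0.0,40); st('grip')
f=snap('side','s2'); crop(f,150,60,270,215,4,'s2.png')
E
```

```text
t 2.35 p [0.4928 0.031  0.2001] rot [ 3.141 -0.     1.282] F [ 0.03 -0.44  0.77] T [-0.03  0.03  0.01] op 1.001 q7 1.23
down t 3.75 p [0.493  0.0301 0.0805] rot [ 3.14e+00 -1.00e-03  1.28e+00] F [-0.12 -0.56 -0.62] T [ 0.02  0.01 -0.05] op 0.996 q7 1.31
grip t 4.43 p [0.4925 0.0301 0.08  ] rot [-3.142 -0.     1.28 ] F [-0.12 -0.5  -0.65] T [ 0.13 -0.   -0.02] op 0.09 q7 1.31
```

View pics/s2.png

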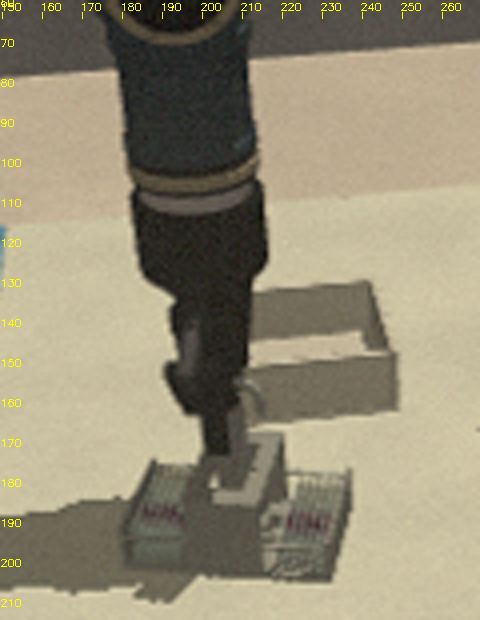

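The fingers closed at 0.09 × 85 ≈ 8 mm, so they hold the plate, at pixels (203–212, 155–172). Next I'll raise the hook 20 mm and turn it.

Run:
```python
from r import *
c=robot.move_straight((.4925,.030,.100),vel=.04,contact_N=4); s=st(f'up {c}')
q=np.array(s['joint_pos']).copy(); q[6]-=P/2
robot.move_joints(q); st('turned')
for n in('side','top'):
    f=snap(n,n+'3'); crop(f,*((150,120,270,215,6) if n=='side' else (180,170,260,260,6)),n+'3.png')
```

```text
up False t 5.13 p [0.4924 0.0299 0.1001] rot [ 3.142 -0.     1.28 ] F [-0.49 -0.12 -1.06] T [0.04 0.   0.01] op 0.09 q7 1.3
turned t 6.53 p [0.4924 0.0299 0.1   ] rot [ 3.142  0.    -0.29 ] F [-0.33  0.48 -2.15] T [ 0.01 -0.04 -0.03] op 0.085 q7 -0.27
```

View pics/side3.png

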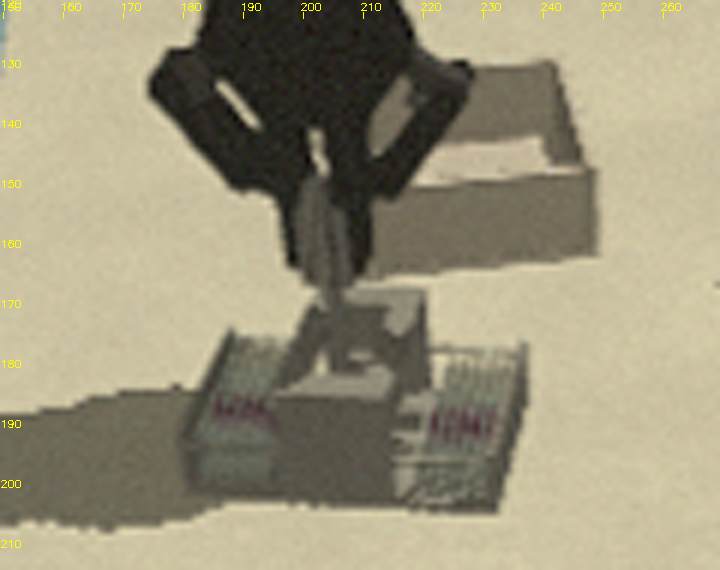

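View pics/top3.png

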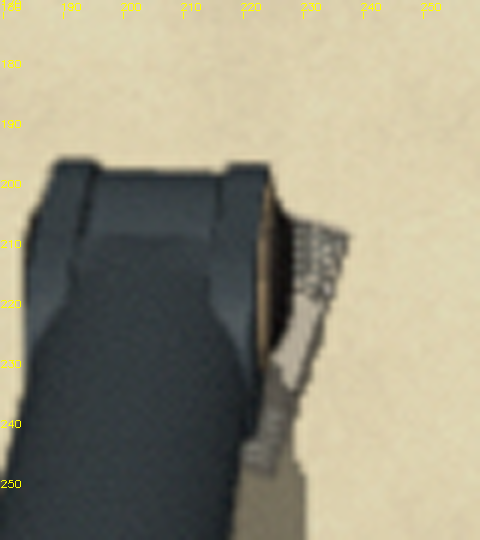

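The hook has turned and its plate is now edge-on at pixels (204, 160); the rack hasn't moved. Next I'll centre on the slot (+2 mm) and draw the hook out under force guard.

Run:
```python
from r import *
robot.move_straight((.4942,.0305,.100),vel=.03); st('centred')
c=robot.move_straight((.4942,.0305,.150),vel=.04,contact_N=3); st(f'out {c}')
f=snap('side','s4'); crop(f,150,80,270,215,5,'s4.png')
```

```text
centred t 6.88 p [0.4944 0.0306 0.1   ] rot [-3.141 -0.    -0.291] F [ 0.13 -0.1  -1.09] T [-0.    0.01 -0.03] op 0.084 q7 -0.27
out False t 8.28 p [0.494  0.0305 0.1497] rot [ 3.141  0.    -0.291] F [ 0.99  0.37 -0.7 ] T [-0.01  0.04 -0.01] op 0.087 q7 -0.31
```

View pics/s4.png

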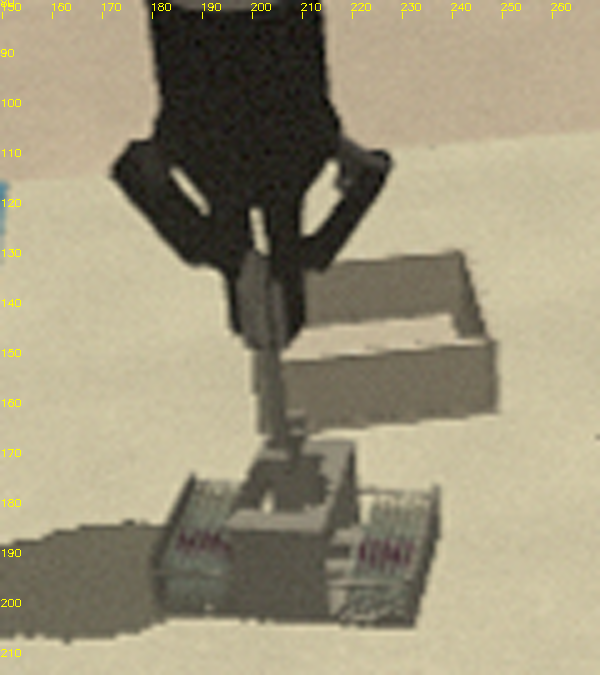

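The foot, at about (207, 168), is coming through the slot with no contact force. I'll carry it on to the bin.

Run:
```python
from r import *
c=robot.move_straight((.4942,.0305,.195),vel=.08,contact_N=3); st(f'out {c}')
if not c:
    robot.move_straight((.555,.221,.195),vel=.12); st('over bin')
    for n in('side','top'):
        f=snap(n,n+'5'); crop(f,*((150,50,270,200,4) if n=='side' else (120,150,260,260,5)),n+'5.png')
```

```text
out False t 9.05 p [0.4939 0.0305 0.1948] rot [ 3.141  0.    -0.291] F [ 0.59  0.05 -1.8 ] T [0.02 0.   0.05] op 0.088 q7 -0.34
over bin t 10.87 p [0.555  0.2201 0.1951] rot [ 3.141 -0.    -0.292] F [-0.43 -0.65 -1.25] T [ 0.05 -0.01 -0.04] op 0.086 q7 -0.63
```

View pics/side5.png

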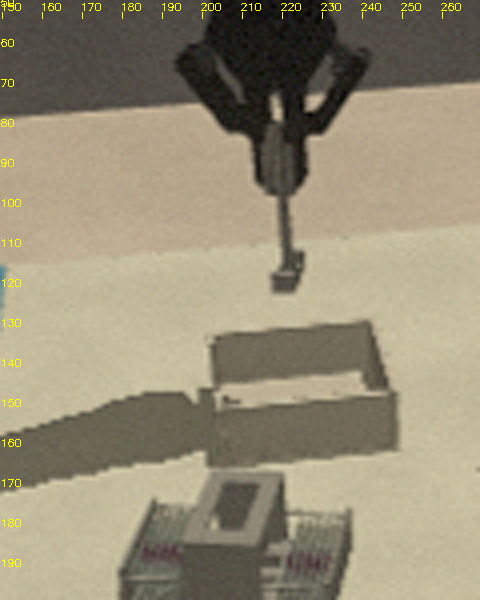

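View pics/top5.png

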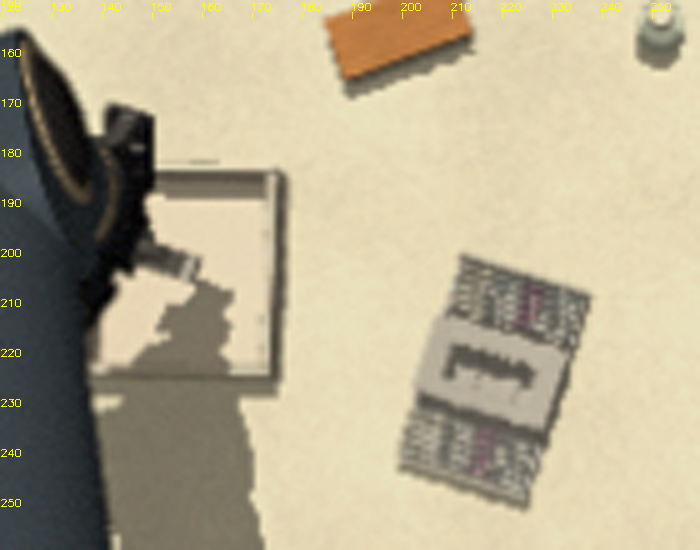

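The hook is clear of the rack and its foot, at top-view (150–158, 200), is over the bin. The rack is unmoved. Next I'll lower and release.

Run:
```python
from r import *
robot.move_straight((.555,.221,.10),vel=.12)
c=robot.move_straight((.555,.221,.079),vel=.03,contact_N=3); st(f'down {c}')
robot.sleep(.2)
robot.grip(0.45,30); st('rel')
robot.move_straight((.555,.221,.20),vel=.12)
robot.goto((.495,.0305,.16),(P,0,-.29)); robot.grip(1.0); st()
for n in('side','top'):
    f=snap(n,n+'6'); crop(f,*((170,100,270,215,5) if n=='side' else (120,150,260,260,5)),n+'6.png')
```

```text
down True t 12.53 p [0.555  0.2208 0.0809] rot [ 3.141  0.    -0.291] F [ 0.03 -0.42  3.86] T [-0.1   0.01  0.04] op 0.088 q7 -0.59
rel t 13.12 p [0.5537 0.2206 0.0798] rot [ 3.139e+00  2.000e-03 -2.910e-01] F [ 0.42 -0.05  0.44] T [-0.   -0.01  0.09] op 0.447 q7 -0.59
 t 15.62 p [0.4951 0.0307 0.16  ] rot [ 3.142 -0.    -0.29 ] F [ 1.45 -0.08 -0.18] T [-0.04 -0.02  0.01] op 0.997 q7 -0.32
```

View pics/side6.png

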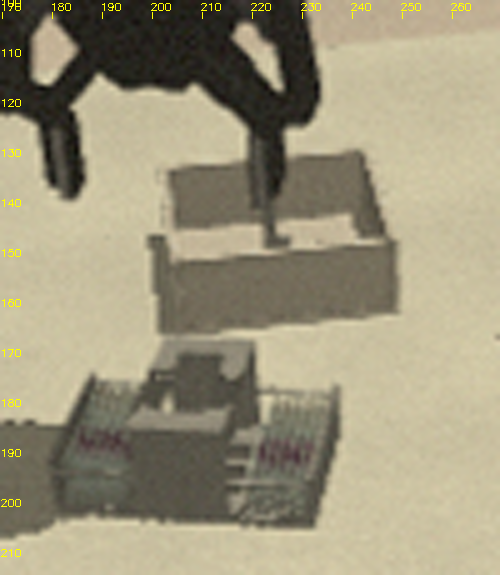

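View pics/top6.png

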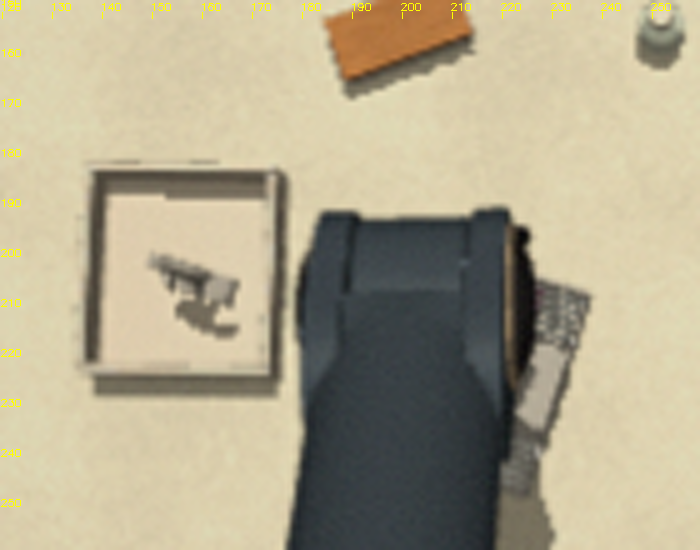

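The hook is standing in the bin with its foot at side-view pixel (224, 146). Next I'll grip the bridge.

Run:
```python
from r import *
c=robot.move_straight((.495,.0305,.049),vel=.08,contact_N=5); st(f'down {c}')
if not c:
    robot.grip(0.0,30); st('grip')
    f=snap('side','s7'); crop(f,150,100,270,215,5,'s7.png')
```

```text
down False t 17.26 p [0.4954 0.0305 0.0494] rot [-3.141e+00 -1.000e-03 -2.900e-01] F [-0.06  0.48  0.13] T [ 0.03 -0.01  0.04] op 1.0 q7 -0.24
grip t 17.7 p [0.4959 0.0305 0.0496] rot [-3.141e+00 -2.000e-03 -2.900e-01] F [-0.35 -0.54  4.84] T [-0.16 -0.17 -0.  ] op 0.551 q7 -0.24
```

View pics/s7.png

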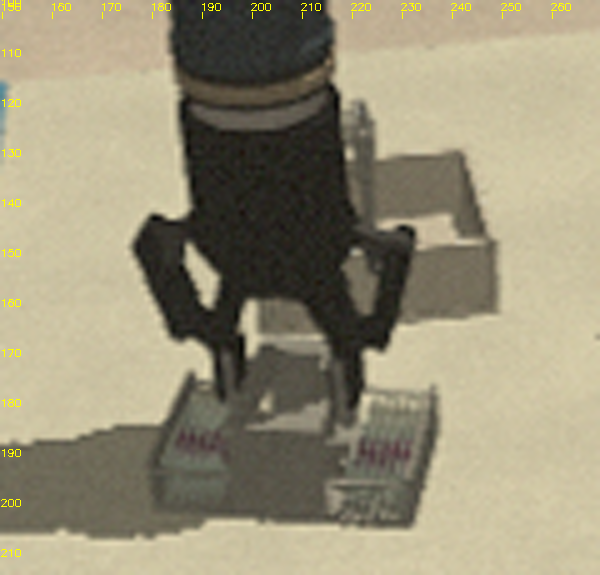

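Opening 0.55 gives 47 mm, so the bridge is held with the fingertips at (196, 177) and (218, 185). It is pressing down about 5 N; I'll relieve that and then slide.

Run:
```python
from r import *
s=st(); z=.0494
for k in range(3):
    F=robot.sense()['wrist_force'][2]
    if F<1.5: break
    z+=.0005; robot.move_straight((.4957,.0305,z),vel=.02); robot.sleep(.1); st(f'z{z:.4f}')
A=np.array([.4957,.0305]);B=np.array([.4697,-.2472])
for k in range(1,4):
    a=k/3; p=A+(B-A)*a
    c=robot.move_straight((*p,z),vel=.08,attitude=(P,0,-.29+a*(.29-.107)),contact_N=25); st(f'slide {c}')
    if c: break
for n in('side','top'):
    f=snap(n,n+'8'); crop(f,*((200,130,340,300,4) if n=='side' else (240,150,400,260,5)),n+'8.png')
```

```text
t 17.75 p [0.4959 0.0305 0.0496] rot [-3.141e+00 -2.000e-03 -2.900e-01] F [ 0.71 -0.65  5.49] T [-0.11 -0.14  0.03] op 0.553 q7 -0.24
z0.0499 t 18.1 p [0.4955 0.0305 0.0497] rot [ 3.141  0.    -0.29 ] F [ 0.18 -0.75 -0.52] T [-0.13 -0.27 -0.05] op 0.556 q7 -0.24
slide False t 19.41 p [ 0.4866 -0.0627  0.0498] rot [ 3.141e+00  1.000e-03 -2.300e-01] F [-1.54 -2.49 -1.84] T [-0.43  0.02 -0.06] op 0.553 q7 -0.0
slide False t 20.72 p [ 0.4783 -0.1547  0.0498] rot [ 3.141  0.    -0.168] F [ 0.21 -2.02 -2.88] T [-0.19 -0.08 -0.09] op 0.553 q7 0.23
slide False t 22.02 p [ 0.4697 -0.2471  0.0499] rot [ 3.141 -0.    -0.107] F [-0.61 -0.75 -3.43] T [-0.17 -0.06 -0.04] op 0.551 q7 0.46
```

View pics/side8.png

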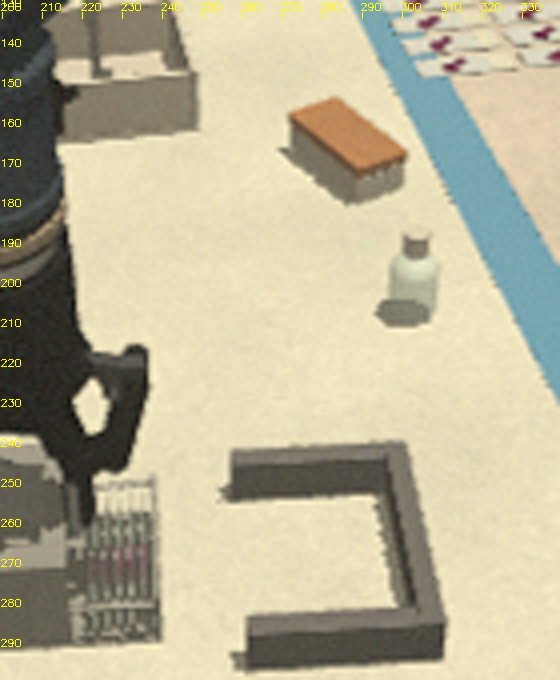

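View pics/top8.png

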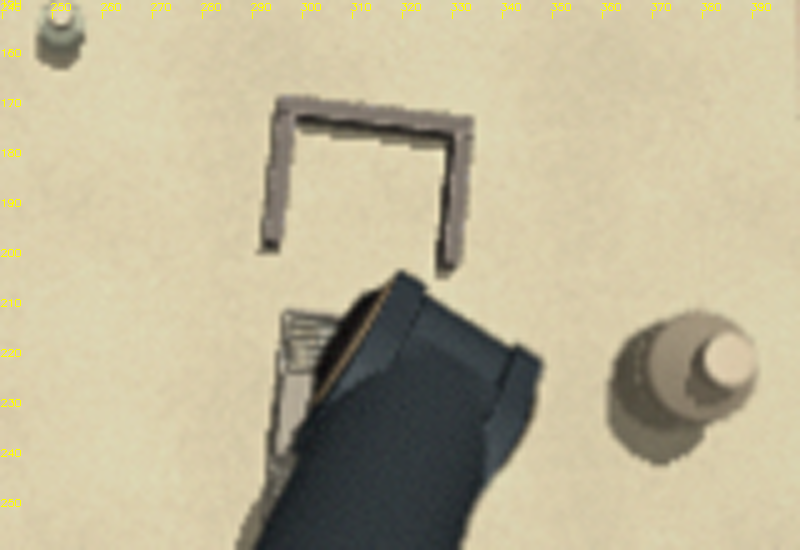

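The rack is in front of the dock mouth with its front-left corner at top-view (297, 212). I'll check the sideways line before entering.

Run:
```python
from fit import *
t=ld('top8');s=ld('side8')
c2=c2p([(284,312)],240,150,5); w=on_plane(t,c2,.032)[0]; print(w)
a=-.107;R=np.array([[np.cos(a),-np.sin(a)],[np.sin(a),np.cos(a)]]); print('corner in dock',R.T@(w[:2]-[.589,-.260]),'in tool',R.T@(w[:2]-[.4697,-.2471]))
for n,f in (('t',t),('s',s)):
    C=cloud(f).reshape(-1,3); D=(C[:,:2]-[.589,-.260])@R
    q=D[(C[:,2]>.01)&(C[:,2]<.034)&(D[:,0]<-.03)&(D[:,0]>-.11)&(abs(D[:,1])<.07)]
    f_=q[q[:,0]>-.1]
    print(n,len(q),'front x',np.percentile(q[:,0],[95,99.5]),'y',np.percentile(f_[:,1],[1,50,99]))
    d=(C[:,2]>.02)&(C[:,2]<.032)&(D[:,0]>-.01)&(D[:,0]<.06)
    y=D[d][:,1]; print(' dock wall y: ',np.percentile(y[(y>0.03)&(y<.08)],[1,99]),np.percentile(y[(y<-.03)&(y>-.08)],[1,99]))
```

```text
[ 0.5361946  -0.20908585  0.032     ]
corner in dock [-0.05794083  0.04498357] in tool [0.06205456 0.0448981 ]
t 66 front x [-0.05580893 -0.05506736] y [0.01093581 0.02898164 0.04381498]
 dock wall y:  [0.0509673  0.06232475] [-0.06240538 -0.04970114]
s 337 front x [-0.05515475 -0.05455931] y [-0.04358754 -0.0142039   0.04079194]
 dock wall y:  [0.04618477 0.06071083] [-0.06530946 -0.05200451]
```

The rack sits within about 1–2 mm of the dock's centreline, with 8 mm of room each side. Next I'll enter.

Run:
```python
from r import *
a=-.107; d=np.array([np.cos(a),np.sin(a)]); O=np.array([.589,-.260]); z=.0496
for x,v,cn in((-.06,.06,15),(-.02,.05,12),(.004,.02,8)):
    p=O+d*x; c=robot.move_straight((*p,z),vel=v,attitude=(P,0,a),contact_N=cn)
    s=st(f'x{x} {c}'); print('dock x',(s['tcp_pos'][:2]-O)@d)
    if c: break
for n in('side','top'):
    f=snap(n,n+'9'); crop(f,*((230,220,330,310,6) if n=='side' else (270,150,370,240,7)),n+'9.png')
```

```text
x-0.06 False t 23.27 p [ 0.5298 -0.2536  0.0497] rot [ 3.141e+00 -1.000e-03 -1.070e-01] F [-1.47 -0.11  0.55] T [0.04 0.09 0.07] op 0.554 q7 0.42
dock x -0.05955963571954485
x-0.02 False t 24.23 p [ 0.5693 -0.258   0.0497] rot [ 3.141e+00 -1.000e-03 -1.070e-01] F [-3.29  0.11  3.16] T [-0.03  0.46 -0.01] op 0.554 q7 0.4
dock x -0.019790018369156382
x0.004 True t 25.3 p [ 0.5903 -0.2602  0.0497] rot [-3.141  0.004 -0.108] F [-0.85 -0.03  4.27] T [ 0.09 -0.24  0.01] op 0.551 q7 0.39
dock x 0.0013451476484297054
```

View pics/side9.png

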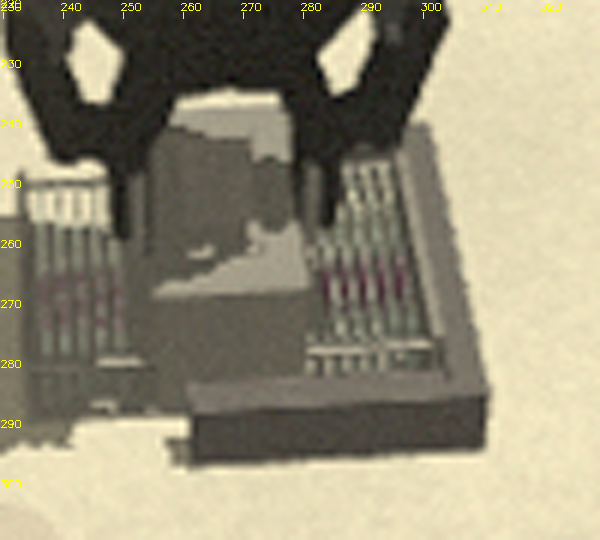

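View pics/top9.png

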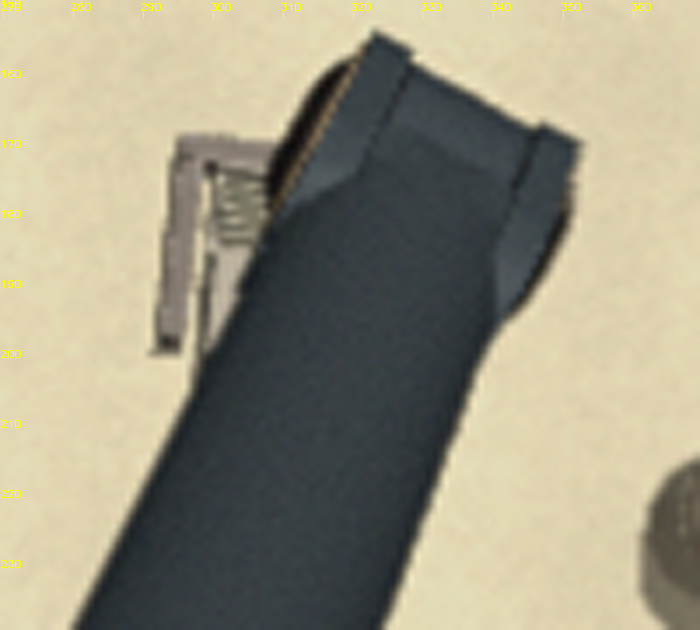

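The stop registered at dock x = +1.3 mm, and the rack is against the back stop with its front edge at about (298, 265) in the side view. I'll release, retreat and check.

Run:
```python
from r import *
robot.grip(1.0); st('rel')
p=robot.sense()['tcp_pos']
robot.move_straight((p[0],p[1],.25),vel=.1)
robot.goto((.45,.02,.3),(P,0,0)); robot.sleep(.3); st()
q=robot.sense()['joint_pos'].copy(); q[0]+=1.0
robot.move_joints(q); st()
for n in('side','top'):
    f=snap(n,n+'10'); crop(f,*((180,120,340,310,4) if n=='side' else (130,150,345,260,3)),n+'10.png')
a=-.107;R=np.array([[np.cos(a),-np.sin(a)],[np.sin(a),np.cos(a)]])
for n in('side','top'):
    C=cloud(ld(n+'10')).reshape(-1,3); D=(C[:,:2]-[.589,-.260])@R
    q=D[(C[:,2]>.053)&(C[:,2]<.062)&(abs(D)<.1).all(1)]
    print(n,cv2.minAreaRect((q*1000).astype(np.float32)),np.sort(C[(abs(D)<.1).all(1)][:,2])[-20:].mean())
```

```text
rel t 25.87 p [ 0.5883 -0.2603  0.0487] rot [-3.14   0.008 -0.108] F [-0.9  -0.39  0.23] T [ 0.05 -0.02 -0.  ] op 0.999 q7 0.39
 t 29.53 p [0.4503 0.0194 0.2997] rot [ 3.141e+00  0.000e+00 -1.000e-03] F [ 0.37  0.41 -0.39] T [0.03 0.01 0.01] op 0.999 q7 -0.13
 t 31.12 p [ 0.2607 -0.3677  0.2997] rot [-3.141e+00  1.000e-03 -9.990e-01] F [ 0.17  0.32 -0.15] T [ 0.    0.02 -0.05] op 1.0 q7 -0.13
side ((-0.31379127502441406, -0.6775436401367188), (86.10833740234375, 47.9312629699707), 89.75372314453125) 0.05855275603039054
top ((-0.3073310852050781, 1.6905021667480469), (84.10099029541016, 48.44846725463867), 89.82433319091797) 0.06333030412178149
```

View pics/side10.png

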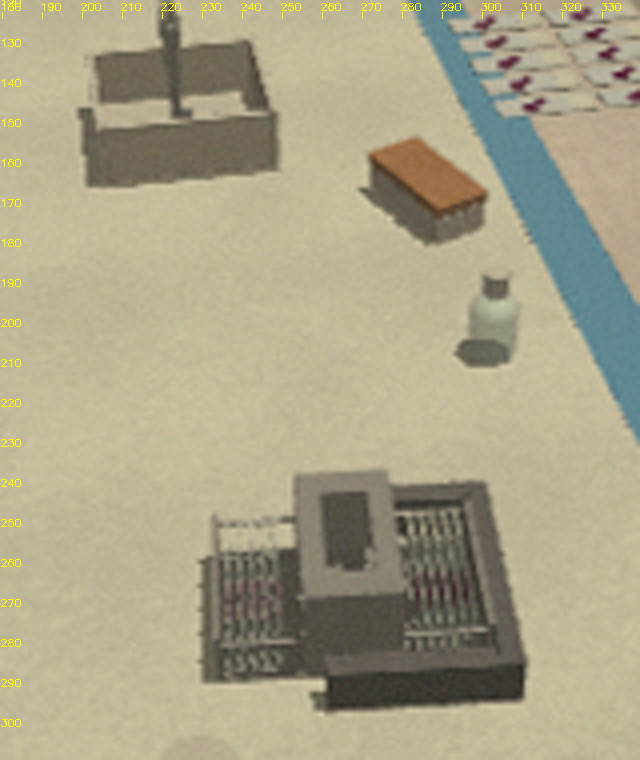

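View pics/top10.png

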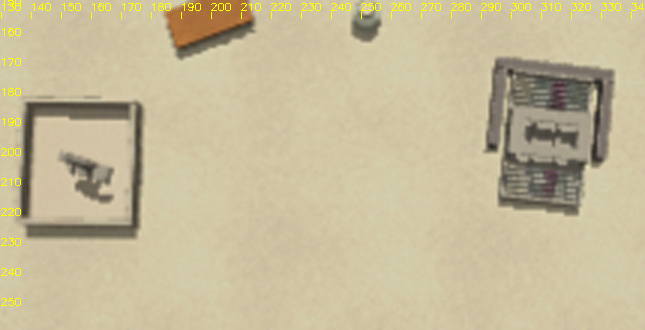

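The rack is home, within about 2 mm and 0.01 rad of the dock's centre. The hook is standing in the bin, and the bystanders haven't moved. I'll hand the job in.

Run:
```python
from plant import robot
print(robot.close_job())
```

```text
the job is handed in; nothing more can be done
None
```

The job is done and handed in at about 31 s, within the 61 s limit. `close_job` reports no verdict.

I gripped the hook by its plate, raised it 20 mm, gave it a quarter turn, centred it on the slot and drew it out without contact. I then stood it in the white bin. After that I gripped the bridge, slid the rack along the bench into the dock until it touched the back stop, released it and moved the arm clear.

**Last checks, from both cameras:**
- **Rack:** its centre is within 0.5 mm of home lengthwise and about 2 mm sideways, and in line within 0.01 rad. The two cameras differ by about 2.4 mm sideways, which fits their stated calibration.
- **Rack height:** the side camera puts the highest points over the dock at 58.6 mm and the top camera at 63 mm, against a bridge top of 57 mm. I took the difference as depth noise. In the pictures the rack stands flat.
- **Hook:** it is standing in the bin with its foot inside.
- **Slide box and bottles:** the slide box and dropper bottle look unmoved in the final pictures. The large bottle was outside those final crops; it was last seen unmoved before the rack entered the dock.
- **Forces:** the highest wrist force I read was about 6 N. Briefly, while sliding the rack, the gripper pulled up about 3 N, which is less than the rack's weight, so it stayed on the bench.

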